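# Level the counter shelf with a spirit level and its push-and-turn foot

## Task

Lay the spirit level along the middle of the small hinged shelf and press it down firmly for a moment, then let go of it. Then grip the round knob of the shelf's levelling foot, push it well down against its spring and turn it while pushing (clockwise from above raises the knob end) until the level's bubble rests centred between its two lines. Once the shelf is level do not let the knob up again: finish still gripping it and pushing it down with the bubble centred, and leave the other things on the worktop where they are.

Things in the scene. Friction and masses are not known exactly. Their poses are not given: they have to be found in the camera images.
- level: spirit level: bare aluminium bar 180 mm long, 24 mm wide (25.5 mm at the black end caps) and 32 mm high, about 0.3 kg, standing on its underside; a green vial 80 mm long (two black end blocks beside it) lies along the top in the middle, topmost point 43 mm above the underside. Origin: centre of the underside. x along the bar, y across it, z up. Grip it across its 24 mm width, in the middle.
- bubble (a joint): place of the white bubble (18 mm long) along the level's own x axis, in m; 0 = centred between the two black rings, which stand 13.5 mm either side of the middle. The bubble floats slowly toward the higher end: about 4 mm for every 0.01 rad of slope (0.57 degree), stops at 28 mm, takes about 1.5 s to settle.
- stand: steel stand fixed to the worktop: foot plate 130 mm (x) by 370 mm (y), 8 mm thick. Origin: centre of the plate's underside on the worktop. Its +y end carries the shelf's hinge, its -y end the levelling foot, a round pillar 30 mm thick and 98 mm high standing at stand (0, -155 mm).
- shelf: wooden shelf board 120 mm (x) by 270 mm (y), 14 mm thick, hinged to the stand at the +y end; same axes as the stand. Origin on the hinge line, at the middle of the board's width, at the board's underside (stand (0, 145, 48 mm)). Its -y end, at the knob, starts too low by 0.018 to 0.05 rad.
- shelf_mid (a point): middle of the shelf board's top face, about 56 to 62 mm above the worktop, same axes as the shelf (y along the board); the level goes here, its x along the shelf's y, either way round.
- foot_screw: the turning part of the levelling foot: a vertical spindle on top of the pillar, with the knob on it. Origin on the turning axis, 112 mm above the worktop (the knob's underside when not pushed). Each rad clockwise from above raises the shelf's knob end by 0.036 rad; the shelf is level after 0.5 to 1.4 rad. It turns stiffly (0.2 N m) and stays where it is left.
- knob_top (a point): centre of the knob's top face, 143 mm above the worktop when not pushed. The knob is black, round and fluted, 40 mm in diameter (43 mm over the flutes) and 30 mm high, and can be gripped at any yaw.
- knob_press (a joint): how far the knob is pushed down, in m: 0 up, 0.009 at the stop. Spring: about 4 N to start, 0.9 N more per mm, about 12 N at the stop. Well down means 6 mm or more. It springs up when let go.
- salt_shaker: salt shaker, 44 mm wide, 90 mm high, bystander; origin at the underside
- lemon: lemon, 71 mm long, bystander; origin at the underside
- food_tin: round food tin, 76 mm wide, 58 mm high, bystander; origin at the underside
- mug_blue: mug, 84 mm wide, 91 mm high, bystander; origin at the underside
- fish_tin: flat oblong tin, 63 by 105 mm, 25 mm high, bystander; origin at the underside

How it is judged:
On the way, in this order (a step that is already met when the one before it is completed fails the run):
1. the level lies along the shelf and is pressed onto it (contact force between level and shelf above 6 N and horizontal distance between level and shelf_mid below 0.045 m and angle between the x axis of level and the y axis of shelf, either way round below 0.25 rad), for 0.1 s.
2. the level is let go and rests on the shelf (contact force between the fingers and level below 0.1 N and contact force between level and shelf above 0.5 N and linear speed of level below 0.02 m/s), for 0.3 s.
3. the knob is gripped and pushed down while the shelf is still sloping (contact force between the fingers and foot_screw above 2 N and value of joint knob_press above 0.005 m and angle between shelf's own z axis and vertical above 0.013 rad), for 0.1 s.
At the end, for the whole second after the job is handed in: The gripper holds the knob and keeps it pushed down more than 5 mm; the level lies free on the shelf, upright, within 45 mm of its middle and 14 degrees of its length, at rest, and its bubble is within 4 mm of the centre (clear of both lines), so the shelf is level within 0.013 rad (all of step 2 and value of joint bubble between -0.004 and 0.004 m and angle between shelf's own z axis and vertical below 0.013 rad and contact force between the arm and level below 0.1 N and horizontal distance between level and shelf_mid below 0.045 m and angle between the x axis of level and the y axis of shelf, either way round below 0.25 rad and angle between level's own z axis and vertical below 0.03 rad and contact force between the fingers and foot_screw above 2 N and value of joint knob_press above 0.005 m); the arm keeps its last pose, push and grip.
It fails at once if a bystander is shoved more than 30 mm (distance of any of salt_shaker, lemon, food_tin, mug_blue, fish_tin from where it was at the start of the episode above 0.03 m).
It fails at once if the shelf is level while the knob is not pushed down (angle between shelf's own z axis and vertical below 0.012 rad and value of joint knob_press below 0.003 m).
It also fails if it takes over 61 s, if anything falls off the work surface, if the arm or the gripper's body presses on something with over 40 N, if the wrist force passes 120 N, or if a joint passes its speed limit or range.

## Robot

A 6-joint arm with a two-finger parallel gripper is mounted at the origin on the work surface; the furniture and walls round the work are solid. World frame = base frame: x ahead of the robot, y to its left, z up, the work surface at z = 0. Lengths are in m, angles in rad, forces in N, time in s.
With the tool pointing down it reaches from about 0.225 to 0.875 m from the base axis. Payload 3.4 kg.
Tool frame: the origin (TCP) lies at the very end of the fingers, on their centre line; the grasp point (between the pads) lies 19 mm behind it; z points along the fingers, y is the line along which they close (so a half turn about z gives the same grasp; the last joint's range is limited). The gripper opens to 85 mm and grips with 20 to 120 N. Pads are 22 mm wide; open, the fingers measure 114 mm over their backs; the gripper's body (76 mm by 85 mm) begins 54 mm behind the grasp point. The pads swing forward as they close: fully open they stand 13 mm farther back than shut.
Start: joints at [1.106, 0.276, 1.505, -0, 1.361, -0.121], TCP at [0.194, 0.541, 0.231] pointing down, gripper open.
Joint ranges: [-2.89, 2.89], [-0.75, 2.08], [0.22, 2.7], [-1.18, 4.32], [0.11, 2.71], [-2.7, 2.7]. Speed limits (rad/s): [2.57, 2.57, 3.14, 3.14, 3.14, 3.14].

## Interface

Orientations are given as a unit quaternion [w, x, y, z].
In Python, from rig import manip, eyes gives the robot as it stands.
- The arm moves only by the tool servo_tool, never from a script. Its argument "series" is text: rows parted by semicolons, each of 7 numbers parted by spaces: the shift along the tool's x, y, z in m, then the turn, a rotation vector about the tool's x, y, z in degrees, then the closure, from 0 (fully open) to 1 (shut). In form: dx dy dz ax ay az fingers; .... A call has 1 to 5 rows; each row is the pose to reach, as a shift and turn from the pose commanded when the call began, along the tool's axes at that moment; what a row does not reach only later rows make up. A row lasts 1/10 s, in which the tool goes at most 50 mm and 8.59 degrees, less where a joint would pass 70% of its speed; a pose out of reach is approached as far as the arm can. A call with a gripper value outside its range is refused whole. The fingers move at their own pace and stop on an object; "squeeze" is the grip in N (left out, the last holds). Time passes only in rows, so rows that repeat a pose let the fingers close. It gives the time, the measured TCP pose, the force, the opening and the grip force at its end, in the units of the state.
- manip.get_state(): the state, without advancing time (a new reading comes with each control period).
- eyes.get_image(name): name is "scene" or "top"; returns the picture (420x560x3 uint8, red, green, blue); there is no depth.
- eyes.camera_info(name): a dict with "fx", "fy", "cx", "cy" (pixels), "dist" ([k1, k2, p1, p2, k3] as OpenCV has them; the pictures are not rectified), "eye" and "orientation" of the camera in the world. Camera axes: x right, y down, z forward; pixel columns grow to the right and rows downward; lengths in m; the calibration is good to about 2 mm. A picture is of the moment at which its call begins. camera_info takes no time and is no camera call.
- manip.sign_off(): hands the job in; it is judged then, once.
The state is a dict: "clock": time; "qpos": joint angles; "qd": joint speeds; "effort": joint torques, N m; "position": TCP position; "ee_rot": TCP orientation; "contact_force": force on the tool from outside, world axes, zero at the start; "moment": the same for the moment, N m; "width": finger opening in m; "gripper_force": force on a finger pad.
Only numpy, scipy, OpenCV 4.12 (cv2) and the standard library are available. Lean on these libraries where they do the work, as an engineer would, in place of code of your own. Each camera call takes 0.05 s, during which the arm holds its last target. There are 200 camera calls.

## Working session

There is one attempt and no reset: what is moved stays moved. The work goes in short steps, Python scripts to look and compute and a tool call to move; the robot and the scene stay as the last step left them, time stands still between calls to the robot, and variables do not carry over. Pictures are saved under pics/ and viewed, at most 11 in all, crops included, and the job is handed in when it is done.

Besides the shell and the picture viewer there is one more tool, called after "Call:" as a command line: name --argument value ..., lists and objects as JSON in quotes. servo_tool: Moves the arm, as the interface text tells. Its arguments: {"type":"object","properties":{"series":{"type":"string"},"squeeze":{"type":"number"}},"required":["series"]}

```bash
mkdir -p pics; ls; python3 - <<'E'
from rig import manip, eyes
import cv2
for n in("scene","top"):
    cv2.imwrite(f"pics/{n}0.png",eyes.get_image(n)[:,:,::-1]); print(eyes.camera_info(n))
print(manip.get_state())
E
```

```text
pics
{'fx': 477.6863914837459, 'fy': 477.6863914837459, 'cx': 278.4473320421157, 'cy': 208.73702008130027, 'dist': array([-0.08028683,  0.        ,  0.        ,  0.        ,  0.        ]), 'eye': array([-0.06174816, -0.70203947,  0.85258095]), 'orientation': array([-0.40116416,  0.85501324, -0.29606441,  0.1427079 ])}
{'fx': 528.320545273475, 'fy': 528.320545273475, 'cx': 271.87358484779634, 'cy': 203.6273599863141, 'dist': array([-0.12388508,  0.        ,  0.        ,  0.        ,  0.        ]), 'eye': array([-0.07997261, -0.1747275 ,  1.52477469]), 'orientation': array([-0.16516551,  0.78636438, -0.58355518,  0.11753626])}
{'clock': 0.1, 'qpos': array([ 1.10600133e+00,  2.76537431e-01,  1.50599196e+00,  8.46424362e-06,
        1.36071930e+00, -1.20941386e-01]), 'qd': array([ 0.00180397, -0.00164689, -0.00351072, -0.00199097,  0.0010053 ,
       -0.00159731]), 'effort': array([ 2.30108606e-03, -4.17699015e+01, -2.46405977e+01, -1.59044822e-05,
        5.80913431e-03, -2.55401392e-05]), 'position': array([0.19360137, 0.54092927, 0.23052879]), 'ee_rot': array([-2.43010786e-04,  1.71081877e-01,  9.85256467e-01, -7.91567037e-04]), 'contact_force': array([ 0.07482874, -0.25983519, -0.15483851]), 'moment': array([ 0.00355676, -0.02267478, -0.02624796]), 'gripper_force': 0.0, 'width': 0.0855677817390215}
```

View pics/scene0.png

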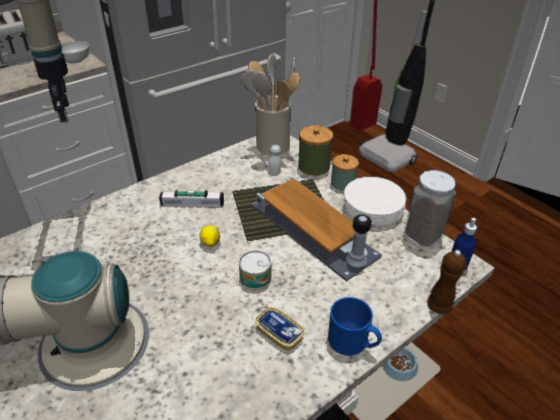

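View pics/top0.png

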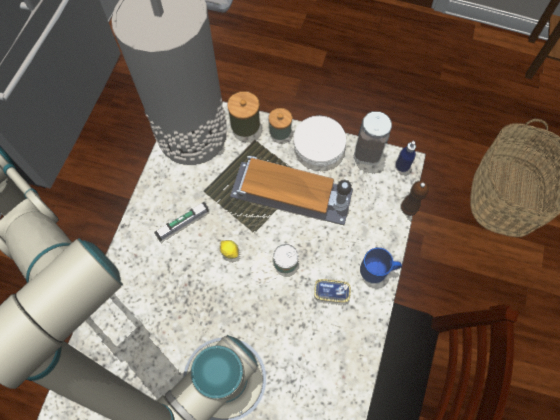

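The scene view shows the level at about (192,200), the shelf from (265,205) to (350,245) and the knob at about (361,225). In the top view the level is at (181,222), the shelf at (288,187) and the knob at (344,187). Next I'll zoom in for feature picks.

```bash
cat > h.py <<'E'
import numpy as np, cv2
from rig import manip, eyes
from scipy.spatial.transform import Rotation as R
def ray(n,uv):
    c=eyes.camera_info(n); K=np.array([[c['fx'],0,c['cx']],[0,c['fy'],c['cy']],[0,0,1]])
    p=cv2.undistortPoints(np.array(uv,float).reshape(-1,1,2),K,c['dist']).reshape(-1,2)
    d=np.c_[p,np.ones(len(p))]; q=c['orientation']
    return np.array(c['eye']), R.from_quat(q,scalar_first=True).apply(d)
def plane(n,uv,z):
    e,d=ray(n,uv); return e+d*((z-e[2])/d[:,2])[:,None]
def tri(us,ut):
    (a,d),(b,f)=ray("scene",us),ray("top",ut); out=[]
    for x,y in zip(d,f):
        s=np.linalg.lstsq(np.c_[x,-y],b-a,rcond=None)[0]; p,q=a+s[0]*x,b+s[1]*y
        out.append(np.r_[(p+q)/2,np.linalg.norm(p-q)])
    return np.array(out).round(4)
def proj(n,P):
    c=eyes.camera_info(n); K=np.array([[c['fx'],0,c['cx']],[0,c['fy'],c['cy']],[0,0,1]])
    r=R.from_quat(c['orientation'],scalar_first=True).inv(); 
    return cv2.projectPoints(np.array(P,float).reshape(-1,3),r.as_rotvec(),-r.apply(c['eye']),K,c['dist'])[0].reshape(-1,2)
E
python3 - <<'E'
import numpy as np, cv2
from h import *
I={n:cv2.imread(f"pics/{n}0.png") for n in("scene","top")}
def masks(n):
    h=cv2.cvtColor(I[n],cv2.COLOR_BGR2HSV)
    lv={'scene':(150,230,180,215),'top':(145,215,195,245)}[n]
    sh={'scene':(245,385,170,275),'top':(225,360,150,225)}[n]
    r={}
    for k,b,lo,hi in(('green',lv,(40,90,40),(90,255,255)),('wood',sh,(5,130,90),(22,255,255))):
        m=cv2.inRange(h,lo,hi); z=np.zeros_like(m); z[b[2]:b[3],b[0]:b[1]]=m[b[2]:b[3],b[0]:b[1]]
        cs=max(cv2.findContours(z,0,1)[0],key=cv2.contourArea)
        print(n,k,cv2.contourArea(cs),[np.round(x,1) for x in cv2.minAreaRect(cs)],cv2.boxPoints(cv2.minAreaRect(cs)).round(1).tolist(), cv2.approxPolyDP(cs,4,True).reshape(-1,2).tolist())
for n in I: masks(n)
def z(n,x,y,w,h): return cv2.resize(I[n][y:y+h,x:x+w],(400,300),interpolation=cv2.INTER_CUBIC)
cv2.imwrite("pics/c0.png",np.vstack([np.hstack([z('scene',152,170,80,60),z('top',142,192,80,60)]),np.hstack([z('scene',245,170,140,105),z('top',225,135,140,105)])]))
E
```

```text
scene green 57.5 [array([190. , 193.5]), array([ 3., 28.]), np.float64(90.0)] [[176.0, 192.0], [204.0, 192.0], [204.0, 195.0], [176.0, 195.0]] [[176, 192], [204, 195]]
scene wood 2999.0 [array([309.8, 211.9]), array([97.3, 37.2]), np.float64(38.3)] [[260.1000061035156, 196.39999389648438], [283.1000061035156, 167.1999969482422], [359.5, 227.5], [336.5, 256.70001220703125]] [[262, 194], [330, 251], [353, 235], [350, 220], [293, 179]]
top green 11.0 [array([173., 223.]), array([2.2, 7.2]), np.float64(56.3)] [[169.39999389648438, 224.10000610351562], [175.39999389648438, 220.10000610351562], [176.60000610351562, 221.89999389648438], [170.60000610351562, 225.89999389648438]] [[176, 221], [170, 225]]
top wood 2793.5 [array([287.1, 184.6]), array([86.3, 34.7]), np.float64(14.0)] [[241.0, 191.0], [249.39999389648438, 157.39999389648438], [333.20001220703125, 178.3000030517578], [324.79998779296875, 211.89999389648438]] [[251, 159], [242, 189], [325, 211], [331, 179]]
```

View pics/c0.png

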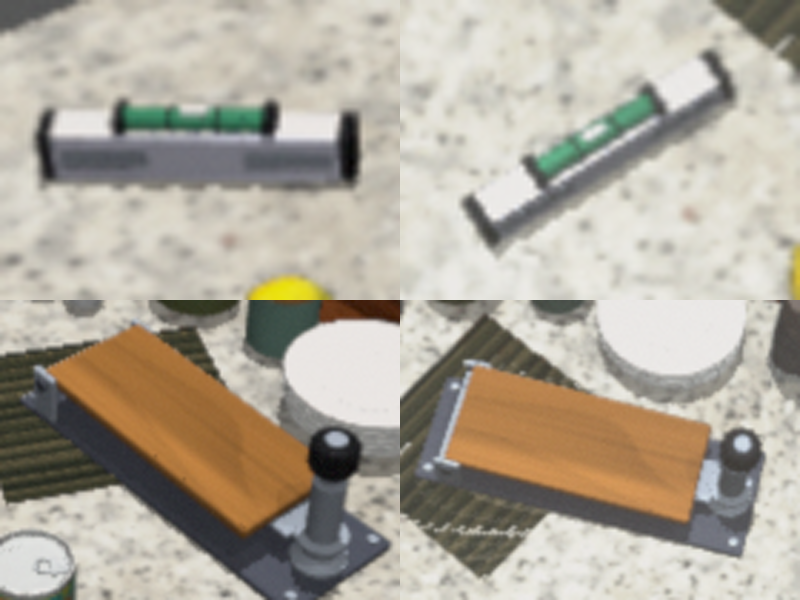

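The crops show these features in full-image pixels:

| Feature | Scene | Top |
|---|---|---|
| Vial end blocks | (176,193), (206,193) | (169.4,226), (192,212.6) |
| Knob-top disc | (363.3,219.4) | (344.7,184) |
| Shelf corners | read off the crop | read off the crop |

The view of the shelf is clear enough to triangulate.

```bash
python3 - <<'E'
from h import *
np.set_printoptions(suppress=True)
b=tri([(175.8,193),(205.6,193)],[(169,225.6),(191.6,212.2)]); print('blocks',b, b[:,:3].mean(0),np.degrees(np.arctan2(*(b[1]-b[0])[[1,0]])),np.linalg.norm((b[1]-b[0])[:3]))
# level ends: top face end mid, top view
def S(x,y): return 151.6+x/5,169.6+y/5
def T(x,y): return 141.6+(x-400)/5,191.6+y/5
print('lvl ends',tri([S(50,125),S(345,125)],[T(480,218),T(722,75)]))
k=tri([(363.0,219.1)],[(344.4,183.7)]); print('knob',k)
c=tri([(261.4,194.8),(292.7,178.4),(331.2,251.2)],[(249.9,157.8),(239.4,189.7),(326.2,212.4)][1::-1]+[(326.2,212.4)]); print('corn',c)
p=plane('top',[(249.9,157.8),(239.4,189.7),(326.2,212.4),(333.2,178.1)],.059); print(p.round(4),p.mean(0))
print('knob plane',plane('scene',[(363,219.1)],.143),plane('top',[(344.4,183.7)],.143))
m=[(p[0]+p[1])/2,(p[2]+p[3])/2]; d=m[0]-m[1]; print('shelf yaw',np.degrees(np.arctan2(d[1],d[0])),np.linalg.norm(d))
E
```

```text
blocks [[0.3736 0.3031 0.0328 0.0008]
 [0.4375 0.2517 0.0326 0.0038]] [0.40555 0.2774  0.0327 ] -38.81256754042494 0.08200737771688595
lvl ends [[0.3379 0.3261 0.0289 0.004 ]
 [0.4651 0.2146 0.0371 0.0014]]
knob [[ 0.6135 -0.1729  0.1332  0.0015]]
corn [[ 0.5441  0.1314  0.0494  0.0023]
 [ 0.6575  0.134   0.0529  0.0019]
 [ 0.5487 -0.1433  0.0452  0.0004]]
[[ 0.6534  0.133   0.059 ]
 [ 0.5389  0.1298  0.059 ]
 [ 0.5426 -0.1435  0.059 ]
 [ 0.6599 -0.1354  0.059 ]] [ 0.59871889 -0.00405051  0.059     ]
knob plane [[ 0.6034613 -0.1800211  0.143    ]] [[ 0.60938561 -0.17330916  0.143     ]]
shelf yaw 91.07950917721233 0.27090248333754335
```

```bash
cat >> h.py <<'E'
def delta(p,yaw_y):
    """tool-frame shift and turn to reach TCP p with tool z down, tool y at yaw_y (deg, mod 180)"""
    s=manip.get_state(); r=R.from_quat(s['ee_rot'],scalar_first=True)
    best=None
    for a in (yaw_y,yaw_y+180):
        a=np.radians(a); y=np.array([np.cos(a),np.sin(a),0]); z=np.array([0,0,-1.]); x=np.cross(y,z)
        v=(r.inv()*R.from_matrix(np.c_[x,y,z])).as_rotvec(degrees=True)
        if best is None or np.linalg.norm(v)<np.linalg.norm(best): best=v
    print('d',(r.inv().apply(np.array(p)-s['position'])).round(4),'rot',best.round(1),'pos',s['position'].round(4),'F',s['contact_force'].round(2),'w',round(s['width'],4),'g',round(s['gripper_force'],1),'q6',s['qpos'][5].round(2),'t',round(s['clock'],2))
E
python3 - <<'E'
from h import *
for z in(.036,): print(plane('scene',[(190.7,193)],z),plane('top',[(180.3,218.9)],z))
delta((.403,.273,.12),50)
E
```

```text
[[0.40451858 0.27345201 0.036     ]] [[0.40362492 0.27667574 0.036     ]]
d [-0.2875 -0.1815  0.1108] rot [-0.1  0.  20.3] pos [0.1936 0.5409 0.2305] F [ 0.07 -0.26 -0.15] w 0.0856 g 0.0 q6 -0.12 t 0.1
```

Call:
servo_tool --series "-0.287 -0.181 0.09 0 0 20 0; -0.287 -0.181 0.09 0 0 20 0; -0.287 -0.181 0.09 0 0 20 0; -0.287 -0.181 0.09 0 0 20 0; -0.287 -0.181 0.09 0 0 20 0" --squeeze 40

```text
clock: 0.6
position: [0.3434, 0.3494, 0.1665]
ee_rot: [-0.0, 0.339, 0.941, -0.0]
contact_force: [0.6, 0.3, 0.8]
width: 0.0858
gripper_force: 0.0
```

```bash
python3 -c "
from h import *
delta((.404,.275,.12),51)"
```

```text
d [-0.0942 -0.0186  0.0465] rot [-0.   0.  -0.7] pos [0.3434 0.3494 0.1665] F [0.63 0.28 0.76] w 0.0858 g 0.0 q6 -0.23 t 0.6
```

Call:
servo_tool --series "-0.09 -0.018 0.046 0 0 0 0; -0.09 -0.018 0.046 0 0 0 0; -0.09 -0.018 0.046 0 0 0 0; -0.09 -0.018 0.046 0 0 0 0"

```text
clock: 1.0
position: [0.4005, 0.2788, 0.1204]
ee_rot: [-0.001, 0.341, 0.94, -0.001]
contact_force: [-0.1, 0.2, -0.7]
width: 0.0854
gripper_force: 0.0
```

```bash
python3 - <<'E'
from h import *
delta((.404,.275,.008),51)
S=eyes.get_image('scene')[120:240,110:270,::-1];T=eyes.get_image('top')[150:270,100:260,::-1]
cv2.imwrite('pics/c1.png',cv2.resize(np.hstack([S,T]),(800,300),interpolation=cv2.INTER_CUBIC))
E
```

```text
d [-0.0053 -0.0005  0.1124] rot [-0.1 -0.1 -0.9] pos [0.4005 0.2788 0.1204] F [-0.13  0.22 -0.68] w 0.0854 g 0.0 q6 -0.41 t 1.0
```

View pics/c1.png

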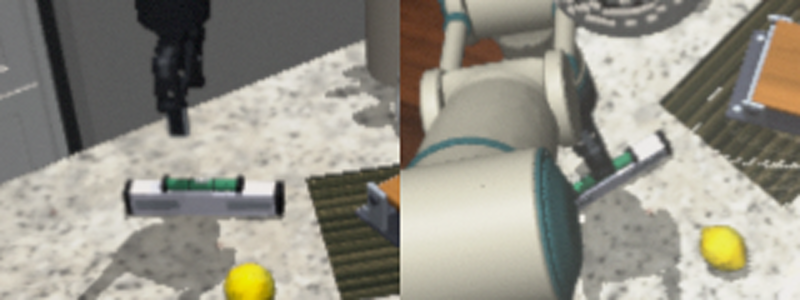

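The fingers hang above the vial (scene (146,155)) and are aligned across the level, with nothing in the way. I'll descend and grip.

Call:
servo_tool --series "-0.005 0 0.05 0 0 -1 0; -0.005 0 0.08 0 0 -1 0; -0.005 0 0.1 0 0 -1 0; -0.005 0 0.111 0 0 -1 0; -0.005 0 0.111 0 0 -1 0"

```text
clock: 1.6
position: [0.4033, 0.2775, 0.0097]
ee_rot: [-0.001, 0.33, 0.944, -0.0]
contact_force: [-0.3, -0.1, -0.1]
width: 0.0853
gripper_force: 0.0
```

Call:
servo_tool --series "0 0 0 0 0 0 1; 0 0 0 0 0 0 1; 0 0 0 0 0 0 1; 0 0 0 0 0 0 1; 0 0 0 0 0 0 1"

```text
clock: 2.1
position: [0.4047, 0.2766, 0.011]
ee_rot: [0.0, 0.331, 0.944, 0.0]
contact_force: [-0.3, -1.5, 5.2]
width: 0.0238
gripper_force: 41.4
```

Call:
servo_tool --series "0 0 0 0 0 0 1; 0 0 0 0 0 0 1; 0 0 0 0 0 0 1"

```text
clock: 2.4
position: [0.4047, 0.2766, 0.011]
ee_rot: [0.0, 0.331, 0.943, 0.0]
contact_force: [-0.5, -0.2, 5.7]
width: 0.023
gripper_force: 41.4
```

Call:
servo_tool --series "0 0 -0.05 0 0 0 1; 0 0 -0.1 0 0 0 1; 0 0 -0.14 0 0 0 1; 0 0 -0.14 0 0 0 1"

```text
clock: 2.8
position: [0.4081, 0.2784, 0.1558]
ee_rot: [0.004, 0.331, 0.943, 0.005]
contact_force: [0.6, 0.8, -2.6]
width: 0.0234
gripper_force: 40.8
```

```bash
python3 - <<'E'
from h import *
delta((.598,-.004,.15),1)
S=eyes.get_image('scene')[80:240,110:310,::-1]
cv2.imwrite('pics/c2.png',cv2.resize(S,(500,400),interpolation=cv2.INTER_CUBIC))
E
```

```text
d [-0.3248 -0.1017  0.0063] rot [ 0.8 -0.  50.3] pos [0.4081 0.2784 0.1558] F [ 0.62  0.79 -2.57] w 0.0234 g 40.8 q6 -0.44 t 2.8
```

View pics/c2.png

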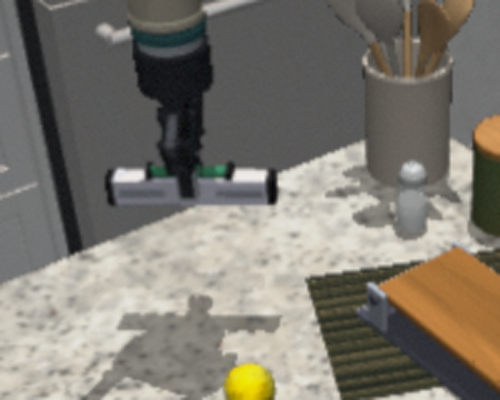

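The level is held in the middle and horizontal in the crop: bar (107–277, 187), fingers at x≈187. Carrying it to the shelf.

Call:
servo_tool --series "-0.322 -0.101 0.0 0 0 50 1; -0.322 -0.101 0.0 0 0 50 1; -0.322 -0.101 0.0 0 0 50 1; -0.322 -0.101 0.0 0 0 50 1; -0.322 -0.101 0.0 0 0 50 1"

```text
clock: 3.35
position: [0.5429, 0.0673, 0.1477]
ee_rot: [-0.002, 0.656, 0.754, -0.001]
contact_force: [0.4, 1.3, -1.6]
width: 0.023
gripper_force: 40.7
```

```bash
python3 -c "
from h import *
delta((.598,-.004,.14),1)"
```

```text
d [-0.0782  0.0447  0.0075] rot [-0.3 -0.   7. ] pos [0.5429 0.0673 0.1477] F [ 0.44  1.29 -1.64] w 0.023 g 40.7 q6 -0.14 t 3.35
```

Call:
servo_tool --series "-0.078 0.045 0.006 0 0 7 1; -0.078 0.045 0.006 0 0 7 1; -0.078 0.045 0.006 0 0 7 1; -0.078 0.045 0.006 0 0 7 1; -0.078 0.045 0.006 0 0 7 1"

```text
clock: 3.85
position: [0.5977, -0.0008, 0.1424]
ee_rot: [-0.002, 0.699, 0.715, -0.001]
contact_force: [-0.6, 0.2, -2.6]
width: 0.0235
gripper_force: 40.8
```

```bash
python3 - <<'E'
from h import *
delta((.598,-.004,.08),1)
S=eyes.get_image('scene')[120:270,240:440,::-1];T=eyes.get_image('top')[120:270,200:400,::-1]
cv2.imwrite('pics/c3.png',cv2.resize(np.hstack([S,T]),(800,300),interpolation=cv2.INTER_CUBIC))
E
```

```text
d [-0.0033  0.0005  0.0624] rot [-0.2 -0.1  0.3] pos [ 0.5977 -0.0008  0.1424] F [-0.59  0.15 -2.61] w 0.0235 g 40.8 q6 -0.14 t 3.85
```

View pics/c3.png

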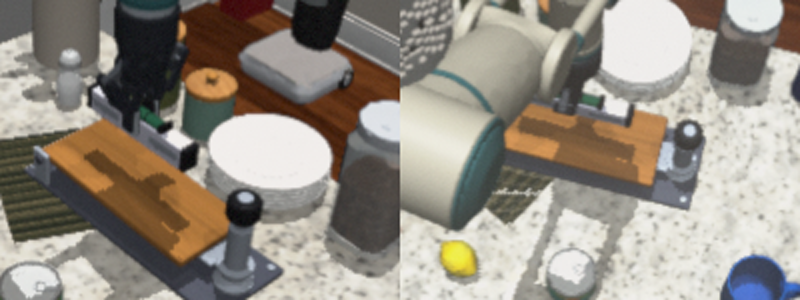

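The level hangs over the shelf, parallel to it and centred, with its shadow along the board. Lowering.

Call:
servo_tool --series "-0.003 0 0.03 0 0 0 1; -0.003 0 0.055 0 0 0 1; -0.003 0 0.066 0 0 0 1; -0.003 0 0.066 0 0 0 1"

```text
clock: 4.35
position: [0.598, -0.0036, 0.0768]
ee_rot: [-0.002, 0.698, 0.716, -0.001]
contact_force: [0.0, 0.5, -2.2]
width: 0.0232
gripper_force: 40.7
```

Call:
servo_tool --series "0 0 0.003 0 0 0 1; 0 0 0.003 0 0 0 1"

```text
clock: 4.55
position: [0.6005, -0.0044, 0.0762]
ee_rot: [0.001, 0.699, 0.715, 0.001]
contact_force: [-0.3, -0.4, -2.7]
width: 0.0238
gripper_force: 40.7
```

Call:
servo_tool --series "0 0 0.003 0 0 0 1; 0 0 0.003 0 0 0 1"

```text
clock: 4.75
position: [0.5999, -0.0046, 0.0726]
ee_rot: [0.0, 0.699, 0.715, 0.0]
contact_force: [-0.0, 0.5, -2.3]
width: 0.0231
gripper_force: 40.7
```

Call:
servo_tool --series "0 0 0.004 0 0 0 1; 0 0 0.004 0 0 0 1; 0 0 0.004 0 0 0 1"

```text
clock: 5.05
position: [0.6004, -0.0051, 0.0688]
ee_rot: [0.001, 0.699, 0.715, 0.0]
contact_force: [0.0, -2.4, 1.8]
width: 0.0232
gripper_force: 41.4
```

Call:
servo_tool --series "0 0 0.003 0 0 0 1; 0 0 0.003 0 0 0 1; 0 0 0.003 0 0 0 1"

```text
clock: 5.35
position: [0.6006, -0.0052, 0.0677]
ee_rot: [0.001, 0.699, 0.715, 0.001]
contact_force: [-1.9, -2.0, 12.9]
width: 0.0231
gripper_force: 43.0
```

Call:
servo_tool --series "0 0 0.002 0 0 0 1; 0 0 0.002 0 0 0 1; 0 0 0.002 0 0 0 1"

```text
clock: 5.65
position: [0.6007, -0.0052, 0.0677]
ee_rot: [0.002, 0.699, 0.715, 0.001]
contact_force: [-5.4, -2.5, 23.5]
width: 0.0232
gripper_force: 44.4
```

Call:
servo_tool --series "0 0 -0.004 0 0 0 1; 0 0 -0.004 0 0 0 1; 0 0 -0.004 0 0 0 0; 0 0 -0.004 0 0 0 0; 0 0 -0.004 0 0 0 0"

```text
clock: 6.15
position: [0.5993, -0.0044, 0.0664]
ee_rot: [-0.001, 0.699, 0.715, -0.0]
contact_force: [-0.7, -0.3, -0.1]
width: 0.0659
gripper_force: 0.0
```

Call:
servo_tool --series "0 0 0 0 0 0 0; 0 0 0 0 0 0 0; 0 0 0 0 0 0 0; 0 0 -0.02 0 0 0 0; 0 0 -0.05 0 0 0 0"

```text
clock: 6.65
position: [0.598, -0.0044, 0.1158]
ee_rot: [-0.002, 0.699, 0.715, -0.001]
contact_force: [-0.4, -1.0, 0.1]
width: 0.0854
gripper_force: 0.0
```

Call:
servo_tool --series "0 0 -0.05 0 0 0 0; 0 0 -0.1 0 0 0 0; 0 0 -0.12 0 0 0 0; 0 0 -0.12 0 0 0 0"

```text
clock: 7.05
position: [0.6019, -0.0048, 0.2416]
ee_rot: [0.003, 0.699, 0.715, 0.003]
contact_force: [-0.3, -0.2, -0.7]
width: 0.0858
gripper_force: 0.0
```

```bash
python3 - <<'E'
from h import *
delta((.606,-.173,.19),1)
S=eyes.get_image('scene')[150:270,250:410,::-1];T=eyes.get_image('top')[120:240,220:380,::-1]
cv2.imwrite('pics/s3.png',S);cv2.imwrite('pics/t3.png',T)
cv2.imwrite('pics/c4.png',cv2.resize(np.hstack([S,T]),(800,300),interpolation=cv2.INTER_CUBIC))
E
```

```text
d [-0.1682 -0.0002  0.0518] rot [0.5 0.1 0.3] pos [ 0.6019 -0.0048  0.2416] F [-0.33 -0.2  -0.65] w 0.0858 g 0.0 q6 -0.15 t 7.05
```

View pics/c4.png

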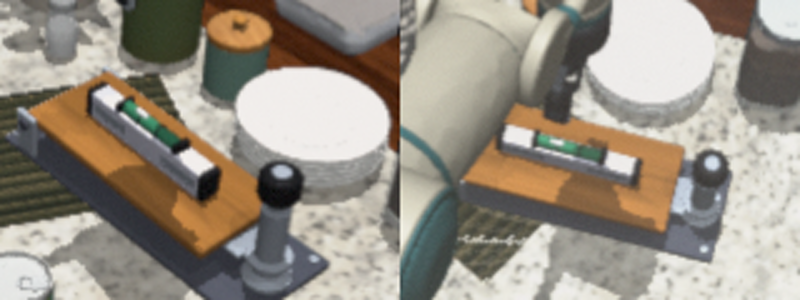

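The level lies along the middle of the shelf, with the bubble toward the hinge end (left). Next I move over the knob.

Call:
servo_tool --series "-0.168 0 0.04 0 0 0 0; -0.168 0 0.04 0 0 0 0; -0.168 0 0.04 0 0 0 0; -0.168 0 0.04 0 0 0 0; -0.168 0 0.04 0 0 0 0" --squeeze 80

```text
clock: 7.65
position: [0.6016, -0.1754, 0.1929]
ee_rot: [-0.003, 0.7, 0.714, -0.002]
contact_force: [0.6, 0.4, -0.8]
width: 0.0852
gripper_force: 0.0
```

```bash
python3 - <<'E'
from h import *
print('jar top',plane('top',[(375,123)],.17),'plates',plane('top',[(320,140)],.05))
delta((.606,-.174,.11),1)
S=eyes.get_image('scene')[120:270,230:430,::-1];T=eyes.get_image('top')[110:260,220:420,::-1]
cv2.imwrite('pics/c5.png',cv2.resize(np.hstack([S,T]),(800,300),interpolation=cv2.INTER_CUBIC))
E
```

```text
jar top [[ 0.81988021 -0.21408746  0.17      ]] plates [[ 0.78461515 -0.0610201   0.05      ]]
d [0.0012 0.0049 0.0829] rot [-0.4 -0.1  0.1] pos [ 0.6016 -0.1754  0.1929] F [ 0.58  0.45 -0.76] w 0.0852 g 0.0 q6 -0.41 t 7.65
```

View pics/c5.png

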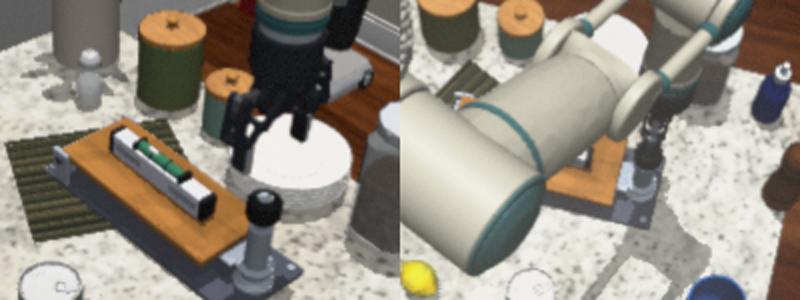

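```bash
python3 - <<'E'
from h import *
for P in((.6016,-.1754,.193),(.6016,-.1754,.206),(.606,-.174,.143)): print(proj('scene',P),proj('top',P))
E
```

```text
[[363.59297268 201.30359142]] [[346.55145928 178.61040208]]
[[364.29789205 196.69348013]] [[347.11514006 176.55698338]]
[[361.86855393 217.29889315]] [[344.35404066 184.77157477]]
```

Call:
servo_tool --series "0.001 0.004 0.03 0 0 0 0; 0.001 0.004 0.05 0 0 0 0; 0.001 0.004 0.07 0 0 0 0; 0.001 0.004 0.08 0 0 0 0; 0.001 0.004 0.08 0 0 0 0"

```text
clock: 8.25
position: [0.6064, -0.1696, 0.1155]
ee_rot: [-0.002, 0.698, 0.716, -0.001]
contact_force: [0.4, 0.6, 0.5]
width: 0.0858
gripper_force: 0.0
```

Call:
servo_tool --series "0 0 0 0 0 0 1; 0 0 0 0 0 0 1; 0 0 0 0 0 0 1; 0 0 0 0 0 0 1; 0 0 0 0 0 0 1"

```text
clock: 8.75
position: [0.6051, -0.1716, 0.1181]
ee_rot: [-0.002, 0.699, 0.715, -0.002]
contact_force: [-6.0, -0.6, 5.0]
width: 0.0371
gripper_force: 79.5
```

```bash
python3 - <<'E'
from h import *
delta((.606,-.174,.105),1)
S=eyes.get_image('scene')[150:270,290:450,::-1];B=eyes.get_image('scene')[180:240,270:350,::-1]
cv2.imwrite('pics/c6.png',np.hstack([cv2.resize(S,(400,300),interpolation=cv2.INTER_CUBIC),cv2.resize(B,(400,300),interpolation=cv2.INTER_CUBIC)]))
E
```

```text
d [-0.0024  0.0009  0.0131] rot [-0.3  0.   0.3] pos [ 0.6051 -0.1716  0.1181] F [-5.97 -0.58  5.04] w 0.0371 g 79.5 q6 -0.41 t 8.75
```

View pics/c6.png

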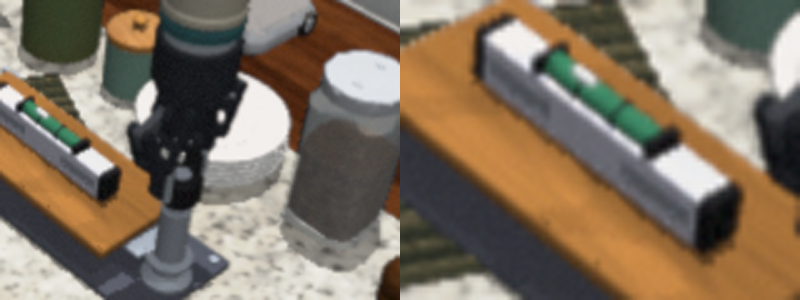

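The knob is between the pads, with its top disc at scene (363,219), but the grip sits high and the width is small. The bubble is toward the hinge end at scene (307,195). I'll re-grip lower and a little further in -y.

Call:
servo_tool --series "0 0 0 0 0 0 0; 0 0 0 0 0 0 0; 0 0 0 0 0 0 0; 0 0 0 0 0 0 0; 0 0 0 0 0 0 0"

```text
clock: 9.35
position: [0.6078, -0.1714, 0.1172]
ee_rot: [0.0, 0.699, 0.715, 0.0]
contact_force: [-0.3, 0.2, -0.1]
width: 0.0857
gripper_force: 0.0
```

```bash
python3 -c "
from h import *
delta((.605,-.176,.103),1)"
```

```text
d [-0.0045 -0.0029  0.0142] rot [ 0.  -0.   0.3] pos [ 0.6078 -0.1714  0.1172] F [-0.26  0.23 -0.08] w 0.0857 g 0.0 q6 -0.41 t 9.35
```

Call:
servo_tool --series "-0.0045 -0.003 0.012 0 0 0 0; -0.0045 -0.003 0.012 0 0 0 0; -0.0045 -0.003 0.012 0 0 0 0"

```text
clock: 9.65
position: [0.604, -0.176, 0.1043]
ee_rot: [-0.001, 0.699, 0.715, -0.0]
contact_force: [0.6, 0.6, -0.0]
width: 0.0853
gripper_force: 0.0
```

Call:
servo_tool --series "0 0 0 0 0 0 1; 0 0 0 0 0 0 1; 0 0 0 0 0 0 1; 0 0 0 0 0 0 1; 0 0 0 0 0 0 1"

```text
clock: 10.15
position: [0.6051, -0.176, 0.1058]
ee_rot: [0.0, 0.699, 0.715, 0.0]
contact_force: [0.3, 0.5, 3.2]
width: 0.038
gripper_force: 79.8
```

Call:
servo_tool --series "0 0 0.003 0 0 0 1; 0 0 0.003 0 0 0 1; 0 0 0.003 0 0 0 1"

```text
clock: 10.45
position: [0.6051, -0.176, 0.1028]
ee_rot: [0.0, 0.699, 0.715, 0.0]
contact_force: [-1.0, 0.8, 5.0]
width: 0.038
gripper_force: 80.0
```

Call:
servo_tool --series "0 0 0.003 0 0 0 1; 0 0 0.004 0 0 0 1; 0 0 0.005 0 0 0 1; 0 0 0.005 0 0 0 1"

```text
clock: 10.85
position: [0.6051, -0.176, 0.0985]
ee_rot: [0.001, 0.699, 0.715, 0.0]
contact_force: [-0.9, 0.9, 9.8]
width: 0.0379
gripper_force: 80.3
```

Call:
servo_tool --series "0 0 0.002 0 0 0 1; 0 0 0.002 0 0 0 1; 0 0 0.002 0 0 0 1"

```text
clock: 11.15
position: [0.6052, -0.176, 0.097]
ee_rot: [0.001, 0.699, 0.715, 0.0]
contact_force: [-2.7, 0.8, 11.4]
width: 0.0383
gripper_force: 80.9
```

Call:
servo_tool --series "0 0 0.002 0 0 0 1; 0 0 0.002 0 0 0 1; 0 0 0.002 0 0 0 1"

```text
clock: 11.45
position: [0.6052, -0.1761, 0.0967]
ee_rot: [0.001, 0.699, 0.715, 0.001]
contact_force: [-3.7, 2.9, 18.6]
width: 0.0382
gripper_force: 81.6
```

```bash
cat > bub.py <<'E'
from h import *
def bubble(save=None,show=False):
    # average of 3 frames; vial pixels = green or bubble inside the strip between the two end blocks
    im=np.mean([eyes.get_image('scene').astype(float) for _ in range(3)],0).astype(np.float32)
    a,b=np.array([299.2,191.6]),np.array([323.2,207.6]); L=np.linalg.norm(b-a); u=(b-a)/L; n=np.array([-u[1],u[0]])
    t=np.arange(-3,L+3,.5); w=np.arange(-5,5.1,.5)
    P=a+t[:,None,None]*u+w[:,None]*n
    s=cv2.remap(im,P[...,0].astype(np.float32),P[...,1].astype(np.float32),cv2.INTER_CUBIC)
    if save: cv2.imwrite(save,cv2.resize(s.transpose(1,0,2)[:,:,::-1].clip(0,255).astype('uint8'),None,fx=8,fy=8,interpolation=cv2.INTER_NEAREST))
    return t,w,s
E
python3 - <<'E'
from bub import *
t,w,s=bubble('pics/b0.png')
g=s[...,1]-s[...,0]; print('green rows',np.c_[w,g.mean(0)].round(0).tolist())
np.save('s0.npy',s)
E
```

```text
green rows [[-5.0, -55.0], [-4.0, -55.0], [-4.0, -53.0], [-4.0, -48.0], [-3.0, -36.0], [-2.0, -18.0], [-2.0, 3.0], [-2.0, 22.0], [-1.0, 35.0], [-0.0, 43.0], [0.0, 46.0], [0.0, 47.0], [1.0, 45.0], [2.0, 41.0], [2.0, 35.0], [2.0, 26.0], [3.0, 16.0], [4.0, 7.0], [4.0, 2.0], [4.0, 0.0], [5.0, -0.0]]
```

View pics/b0.png

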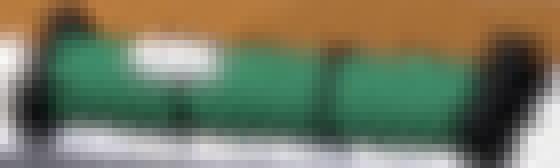

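In the vial strip the rings are at x≈182 and 328 and the bubble at ≈175. That puts it about 15–16 mm toward the hinge end, so roughly 60° of clockwise turn is needed. First 40°.

Call:
servo_tool --series "0 0 0 0 0 8 1; 0 0 0 0 0 16 1; 0 0 0 0 0 24 1; 0 0 0 0 0 32 1; 0 0 0 0 0 40 1"

```text
clock: 12.1
position: [0.605, -0.176, 0.0967]
ee_rot: [0.001, 0.902, 0.431, 0.001]
contact_force: [-4.9, 1.7, 19.5]
width: 0.038
gripper_force: 81.5
```

Call:
servo_tool --series "0 0 0 0 0 0 1; 0 0 0 0 0 0 1; 0 0 0 0 0 0 1; 0 0 0 0 0 0 1; 0 0 0 0 0 0 1"

```text
clock: 12.6
position: [0.605, -0.176, 0.0967]
ee_rot: [0.001, 0.901, 0.433, 0.001]
contact_force: [-5.5, 2.4, 18.6]
width: 0.0383
gripper_force: 81.5
```

Call:
servo_tool --series "0 0 0 0 0 0 1; 0 0 0 0 0 0 1; 0 0 0 0 0 0 1; 0 0 0 0 0 0 1; 0 0 0 0 0 0 1"

```text
clock: 13.1
position: [0.605, -0.176, 0.0967]
ee_rot: [0.001, 0.901, 0.433, 0.001]
contact_force: [-3.5, 2.9, 19.5]
width: 0.0383
gripper_force: 81.5
```

Call:
servo_tool --series "0 0 0 0 0 0 1; 0 0 0 0 0 0 1; 0 0 0 0 0 0 1; 0 0 0 0 0 0 1; 0 0 0 0 0 0 1"

```text
clock: 13.6
position: [0.605, -0.176, 0.0967]
ee_rot: [0.001, 0.901, 0.433, 0.001]
contact_force: [-3.9, 2.6, 18.4]
width: 0.0384
gripper_force: 81.5
```

```bash
python3 - <<'E'
from bub import *
def rep(s,t,w):
    sat=s.max(2)-s.min(2); gr=s[...,1]-s[...,0]
    for j in range(6,14): # bright & unsaturated
        row=(s[:,j].min(1)-90).clip(0)*(t>1)*(t<25); 
        d=255-s[:,j].max(1)
        print(w[j],'bub',round((row*t).sum()/max(row.sum(),1),2),round(row.sum()))
    for j in range(8,17):
        d=s[:,j].sum(1); m=(t>5)&(t<10.5); k=(t>14.5)&(t<20); print(w[j],'rings',t[m][d[m].argmin()],t[k][d[k].argmin()])
t=np.arange(-3,np.hypot(24,16)+3,.5); w=np.arange(-5,5.1,.5)
rep(np.load('s0.npy'),t,w); t,w,s=bubble(); np.save('s1.npy',s); print('now'); rep(s,t,w); delta((.605,-.176,.097),1)
E
```

```text
-2.0 bub 7.62 1367
-1.5 bub 7.79 1397
-1.0 bub 7.83 1077
-0.5 bub 7.97 597
0.0 bub 8.25 142
0.5 bub 0.0 0
1.0 bub 0.0 0
1.5 bub 0.0 0
-1.0 rings 5.5 17.5
-0.5 rings 5.5 17.5
0.0 rings 5.5 17.0
0.5 rings 8.0 17.0
1.0 rings 7.5 17.0
1.5 rings 8.0 17.0
2.0 rings 8.0 17.0
2.5 rings 8.0 17.5
3.0 rings 8.0 17.5
now
-2.0 bub 10.11 1311
-1.5 bub 10.23 904
-1.0 bub 10.41 420
-0.5 bub 10.89 41
0.0 bub 0.0 0
0.5 bub 0.0 0
1.0 bub 0.0 0
1.5 bub 0.0 0
-1.0 rings 7.0 16.0
-0.5 rings 7.0 16.0
0.0 rings 7.0 16.0
0.5 rings 7.0 16.0
1.0 rings 7.5 16.0
1.5 rings 7.0 16.0
2.0 rings 7.5 16.0
2.5 rings 7.5 19.5
3.0 rings 7.5 19.5
d [-0.      0.0001 -0.0003] rot [  0.1  -0.  -39.7] pos [ 0.605  -0.1759  0.0967] F [-4.26  1.77 19.34] w 0.0383 g 81.5 q6 0.28 t 13.75
```

Call:
servo_tool --series "0 0 0 0 0 8 1; 0 0 0 0 0 16 1; 0 0 0 0 0 17 1; 0 0 0 0 0 17 1; 0 0 0 0 0 17 1"

```text
clock: 14.25
position: [0.6049, -0.1759, 0.0967]
ee_rot: [0.001, 0.955, 0.295, 0.001]
contact_force: [-4.5, 2.0, 17.9]
width: 0.0383
gripper_force: 81.6
```

Call:
servo_tool --series "0 0 0 0 0 0 1; 0 0 0 0 0 0 1; 0 0 0 0 0 0 1; 0 0 0 0 0 0 1; 0 0 0 0 0 0 1"

```text
clock: 14.75
position: [0.6049, -0.1759, 0.0967]
ee_rot: [0.001, 0.955, 0.295, 0.001]
contact_force: [-4.1, 2.7, 18.4]
width: 0.038
gripper_force: 81.6
```

Call:
servo_tool --series "0 0 0 0 0 0 1; 0 0 0 0 0 0 1; 0 0 0 0 0 0 1; 0 0 0 0 0 0 1; 0 0 0 0 0 0 1"

```text
clock: 15.25
position: [0.6049, -0.1759, 0.0967]
ee_rot: [0.001, 0.955, 0.295, 0.001]
contact_force: [-4.7, 3.0, 19.8]
width: 0.0382
gripper_force: 81.6
```

Call:
servo_tool --series "0 0 0 0 0 0 1; 0 0 0 0 0 0 1; 0 0 0 0 0 0 1; 0 0 0 0 0 0 1; 0 0 0 0 0 0 1"

```text
clock: 15.75
position: [0.6049, -0.1759, 0.0967]
ee_rot: [0.001, 0.955, 0.295, 0.001]
contact_force: [-4.7, 1.7, 19.1]
width: 0.0383
gripper_force: 81.6
```

Call:
servo_tool --series "0 0 0 0 0 0 1; 0 0 0 0 0 0 1; 0 0 0 0 0 0 1; 0 0 0 0 0 0 1; 0 0 0 0 0 0 1"

```text
clock: 16.25
position: [0.6049, -0.1759, 0.0967]
ee_rot: [0.001, 0.955, 0.295, 0.001]
contact_force: [-4.8, 2.6, 18.9]
width: 0.038
gripper_force: 81.6
```

```bash
python3 - <<'E'
from bub import *
t,w,s=bubble('pics/b2.png')
for j in range(5,11):
    row=(s[:,j].min(1)-90).clip(0)*(t>1)*(t<25); print(w[j],'bub',round((row*t).sum()/max(row.sum(),1),2),round(row.sum()))
for j in range(8,15):
    d=s[:,j].sum(1); o=[]
    for a,b in((5,9.5),(13.5,18)):
        m=(t>a)&(t<b); x=t[m]; v=d[m].max()-d[m]; v=(v-.5*v.max()).clip(0); o.append(round((v*x).sum()/v.sum(),2))
    print(w[j],'rings',o)
delta((.605,-.176,.097),1)
S=eyes.get_image('scene')[175:225,270:370,::-1]
cv2.imwrite('pics/c7.png',np.vstack([cv2.resize(S,(800,400),interpolation=cv2.INTER_CUBIC),cv2.resize(cv2.imread('pics/b2.png'),(800,190),interpolation=cv2.INTER_NEAREST)]))
E
```

```text
-2.5 bub 10.94 1372
-2.0 bub 11.03 1084
-1.5 bub 11.14 624
-1.0 bub 11.28 174
-0.5 bub 0.0 0
0.0 bub 0.0 0
-1.0 rings [np.float64(6.62), np.float64(15.82)]
-0.5 rings [np.float64(6.73), np.float64(15.72)]
0.0 rings [np.float64(6.83), np.float64(15.66)]
0.5 rings [np.float64(6.85), np.float64(15.61)]
1.0 rings [np.float64(7.03), np.float64(15.92)]
1.5 rings [np.float64(7.23), np.float64(16.07)]
2.0 rings [np.float64(8.1), np.float64(16.54)]
d [-0.      0.0002 -0.0003] rot [  0.1  -0.  -56.7] pos [ 0.6049 -0.1759  0.0967] F [-4.43  2.42 19.35] w 0.0384 g 81.6 q6 0.58 t 16.4
```

View pics/c7.png

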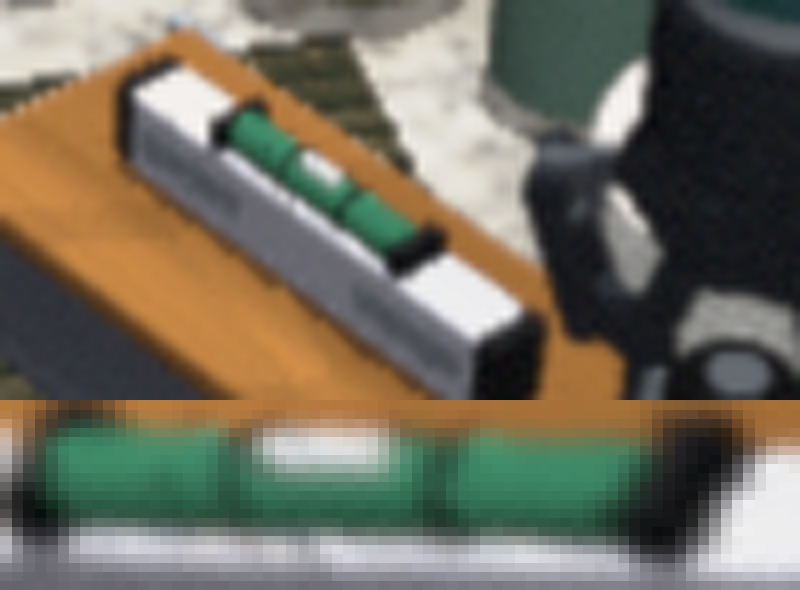

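The bubble sits between the rings, about 0.7–1.4 mm toward the hinge side (strip x 324 against ring centre 335). A small 5° trim, then hand in.

Call:
servo_tool --series "0 0 0 0 0 5 1; 0 0 0 0 0 5 1; 0 0 0 0 0 5 1; 0 0 0 0 0 5 1; 0 0 0 0 0 5 1"

```text
clock: 16.95
position: [0.6049, -0.1758, 0.0967]
ee_rot: [0.0, 0.967, 0.253, 0.001]
contact_force: [-4.1, 1.3, 19.6]
width: 0.0381
gripper_force: 81.6
```

Call:
servo_tool --series "0 0 0 0 0 0 1; 0 0 0 0 0 0 1; 0 0 0 0 0 0 1; 0 0 0 0 0 0 1; 0 0 0 0 0 0 1"

```text
clock: 17.45
position: [0.6049, -0.1758, 0.0967]
ee_rot: [0.0, 0.967, 0.253, 0.001]
contact_force: [-4.9, 1.4, 18.6]
width: 0.0383
gripper_force: 81.6
```

Call:
servo_tool --series "0 0 0 0 0 0 1; 0 0 0 0 0 0 1; 0 0 0 0 0 0 1; 0 0 0 0 0 0 1; 0 0 0 0 0 0 1"

```text
clock: 17.95
position: [0.6049, -0.1758, 0.0967]
ee_rot: [0.0, 0.967, 0.253, 0.001]
contact_force: [-4.7, 2.2, 18.7]
width: 0.0378
gripper_force: 81.6
```

Call:
servo_tool --series "0 0 0 0 0 0 1; 0 0 0 0 0 0 1; 0 0 0 0 0 0 1; 0 0 0 0 0 0 1; 0 0 0 0 0 0 1"

```text
clock: 18.45
position: [0.6049, -0.1758, 0.0967]
ee_rot: [0.0, 0.967, 0.253, 0.001]
contact_force: [-4.4, 2.8, 19.5]
width: 0.0382
gripper_force: 81.6
```

```bash
python3 - <<'E'
from bub import *
t,w,s=bubble()
b=[];r=[]
for j in range(5,8):
    row=(s[:,j].min(1)-90).clip(0)*(t>1)*(t<25); b.append((row*t).sum()/max(row.sum(),1))
for j in range(8,12):
    d=s[:,j].sum(1); o=[]
    for a,c in((5,9.5),(13.5,18)):
        m=(t>a)&(t<c); x=t[m]; v=d[m].max()-d[m]; v=(v-.5*v.max()).clip(0); o.append((v*x).sum()/v.sum())
    r.append(o)
r=np.mean(r,0); off=(np.mean(b)-r.mean())*27/(r[1]-r[0]); print('bubble mm',off,b,r)
st=manip.get_state(); print(st['contact_force'],st['width'],st['gripper_force'],st['position'])
if -2<off<2 and st['contact_force'][2]>12: print(manip.sign_off())
E
```

```text
bubble mm 1.4193234856658867 [np.float64(11.504326492441772), np.float64(11.507496604600968), np.float64(11.48672263855854)] [ 6.61528682 15.45443878]
[-4.32866715  2.7545805  18.27740637] 0.03830315669849179 81.5533943081391 [ 0.60490569 -0.17581648  0.09666103]
the job is handed in; nothing more can be done
None
```

I handed the job in at about 18.6 s: the level lies free on the shelf, its bubble measured about 1.4 mm off centre (limit 4 mm), and the gripper still holds the knob pushed down to its stop; the judge's verdict was not shown.

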